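# Close up the label box on the packing desk

## Robot

A 6-joint arm with a two-finger parallel gripper is mounted at the origin on the work surface. World frame = base frame: x ahead of the robot, y to its left, z up, the work surface at z = 0. Lengths are in m, angles in rad, forces in N, time in s.
With the tool pointing down it reaches from about 0.4 to 0.825 m from the base axis. Payload 7 kg.
Tool frame: the origin (TCP) lies midway between the tips of the shut fingers; the grasp point (between the pads) lies hold_point_z behind it (hold_point_z is the distance from the TCP to the grasp point, in m); z points along the fingers, y is the line along which they close (so a half turn about z gives the same grasp; the last joint's range is limited). The gripper opens to 88 mm and grips with 3 to 60 N. Pads are 19 mm wide; open, the fingers measure 130 mm over their backs; the gripper's body (78 mm by 193 mm) begins 47 mm behind the grasp point.
Start: joints at [-0.961, 0.359, 0.012, 0, -1.224, -0.288], TCP at [0.213, -0.64, 0.227] pointing down, gripper open.
Joint ranges: [-3.07, 3.07], [-1.43, 2.12], [-1.02, 1.25], [-3.03, 1.67], [-3.05, -0], [-3.03, 3.03]. Speed limits (rad/s): [2.39, 2.39, 3.01, 3.14, 3.14, 3.14].

## Interface

Orientations are given as [roll, pitch, yaw] about the fixed x, y, z axes, in that order (R = Rz(yaw) Ry(pitch) Rx(roll)).
In Python, from station import * gives the robot as it stands.
- The arm moves only by the tool apply_moves, never from a script. Its argument "steps" is a list of rows, each an object with "translation": the shift along the world's x, y, z scaled (see below), a list of three; "rotation": the turn, a rotation vector about the world's x, y, z scaled (see below), a list of three. A call has exactly 10 rows; each row is the pose to reach, as a shift and turn from the pose commanded when the call began; what a row does not reach only later rows make up. The controller multiplies each number of a shift by 250 mm and each number of a turn by 30 degrees. A row lasts 1/12 s, in which the tool goes at most 41.7 mm and 7.16 degrees, less where a joint would pass 70% of its speed; a pose out of reach is approached as far as the arm can. A call with a number of a shift or a turn outside -1 to 1 is refused whole. A call with a gripper value outside its range is refused whole. "jaw" is the closure, from -1 (fully open) to 1 (shut), so that 0 is half open, set as the call begins (left out, the last holds). The fingers move at their own pace and stop on an object; "newtons" is the grip in N (left out, the last holds). Time passes only in rows, so rows that repeat a pose let the fingers close, or fill a call up. It gives the time, the measured TCP pose, the force, the opening and the grip force at its end, in the units of the state.
- get_state(): the state, without advancing time (a new reading comes with each control period).
- grab_frame(name): name is "side" or "top" or "wrist"; returns the picture (384x512x3 uint8, blue, green, red); there is no depth.
- camera_model(name): a dict with "fx", "fy", "cx", "cy" (pixels), "xyz" and "rotation" of the camera in the world. Camera axes: x right, y down, z forward; pixel columns grow to the right and rows downward; lengths in m; the calibration is good to about 2 mm. The wrist camera is an equidistant fisheye: a pixel r from the principal point sees the ray r / f radians off the axis. A picture is of the moment at which its call begins: read the wrist's pose just before it. camera_model takes no time and is no camera call; for the wrist camera it gives the pose at the moment of the call.
- job_done(): hands the job in; it is judged then, once.
The state is a dict: "t": time; "q": joint angles; "qd": joint speeds; "joint_efforts": joint torques, N m; "eef_pos": TCP position; "ee_rot": TCP orientation; "force": force on the tool from outside, world axes, zero at the start; "moment": the same for the moment, N m; "width": finger opening in m; "gripper_force": force on a finger pad.
Only numpy, scipy, OpenCV 4.12 (cv2) and the standard library are available. Lean on these libraries where they do the work, as an engineer would, in place of code of your own. Each camera call takes 0.05 s, during which the arm holds its last target. There are 200 camera calls.

## Task

The label box on the packing desk stands open: first push its small upright inner flap down flat over the labels, then swing the hinged cover fully shut over it. Only push with the fingers: do not grip, lift or carry anything, and leave the bottle, jar, tape roll and pack where they stand. Finish with the hand clear of everything.

Things in the scene. Friction and masses are not known exactly. Their poses are not given: they have to be found in the camera images.
- label_box: grey metal box fixed to the desk, 220 (its x) by 160 (its y) by 60 mm high, walls 4 mm, with a stack of white labels inside (top 31 mm above the desk). Origin: centre of its underside, on the desk; z up. The hinges of flap and cover both run along the box's x: the flap's inside the -y wall, the cover's on the +y rim.
- flap (a joint): angle of the inner flap, rad: 0 lying flat (toward the box's +y, just below the rim), about 1.57 upright, 1.85 leaning outward against its stop. The hinge is stiff: the flap stays where it is left, and takes 1 to 3 N of push half-way up. An upright flap is in the cover's way.
- flap_hinge (a point): middle of the flap's hinge line, 9 mm inside the outer face of the -y wall, 53.5 mm above the desk (6.5 mm below the rim). Axes turn with the flap: x along the hinge, y from hinge to free edge, z out of the face that is on top when it lies flat (the face to push).
- flap_mid (a point): centre of the flap, a bare metal plate 190 mm along the hinge by 85 mm from hinge to free edge, 3 mm thick (its free edge is a 6 mm thick roll). Axes as for the flap's hinge.
- flap_edge (a point): middle of the flap's free edge, 85 mm from its hinge. Axes as for the flap's hinge.
- cover (a joint): angle of the cover, rad: 0 shut on the rim, about 1.57 upright, 1.95 leaning outward against its stop. The hinge is stiff: the cover stays where it is left and must be pushed all the way; it takes about 1 to 6 N of push at 110 mm from the hinge.
- cover_hinge (a point): middle of the cover's hinge line, on the top of the +y wall's outer face, 60.5 mm above the desk. Axes turn with the cover: x along the hinge, -y from hinge to free edge, z out of its outer face (the face to push, upward when shut).
- cover_mid (a point): centre of the cover, a flat grey plate 228 mm along the hinge by 166 mm from hinge to free edge, 3 mm thick, with a 14 mm skirt on the inner side along its free edge and both ends. Axes as for the cover's hinge.
- cover_edge (a point): middle of the cover's free edge, 166 mm from its hinge. Axes as for the cover's hinge.
- spray_bottle: loose white spray bottle with a yellow head, 66 mm across, 194 mm tall, standing on the desk. Origin: centre of its foot. Leave it alone.
- jar: loose amber glass jar with a screw cap, 60 mm across, 85 mm tall, standing on the desk. Origin: centre of its foot. Leave it alone.
- tape_roll: loose roll of clear tape lying flat, 90 mm across, 40 mm tall. Origin: centre of its underside. Leave it alone.
- pack: loose filled white tray with a clear top, 130 by 90 by 31 mm tall, lying flat. Origin: centre of its underside. Leave it alone.

How it is judged:
By the outcome, as a careful person would: the job done as asked, in the order asked, and still so for the second after the job is handed in, with the robot touching nothing.
It also fails if it takes over 54 s, if anything falls off the work surface, if the arm or the gripper's body presses on something with over 40 N, if the wrist force passes 120 N, or if a joint passes its speed limit or range.

## Working session

There is one attempt and no reset: what is moved stays moved. The work goes in short steps, Python scripts to look and compute and a tool call to move; the robot and the scene stay as the last step left them, time stands still between calls to the robot, and variables do not carry over. Pictures are saved under pics/ and viewed, at most 10 in all, crops included, and the job is handed in when it is done.

Besides the shell and the picture viewer there is one more tool, called after "Call:" by a JSON object that holds its "method" and its "body". apply_moves: Moves the arm, as the interface text tells. Shifts and turns lie within -1 to 1; 1 stands for 250 mm of shift or 30 degrees of turn. Its arguments: {"type":"object","properties":{"steps":{"type":"array"},"jaw":{"type":"number"},"newtons":{"type":"number"}},"required":["steps"]}

```bash
mkdir -p pics; python3 - <<'E'
from station import *
import cv2,numpy as np
for n in("side","top"):
    cv2.imwrite(f"pics/{n}0.png",cv2.resize(grab_frame(n),(800,600)))
    m=camera_model(n);print(n,{k:np.round(v,3).tolist() if not isinstance(v,str) else v for k,v in m.items()})
s=get_state();print({k:np.round(v,3).tolist() for k,v in s.items()})
E
```

```text
side {'fx': 462.261, 'fy': 462.261, 'cx': 249.254, 'cy': 195.851, 'xyz': [-0.152, 0.953, 0.952], 'rotation': [-2.243, 0.022, -2.488]}
top {'fx': 439.603, 'fy': 439.603, 'cx': 251.742, 'cy': 191.427, 'xyz': [0.369, 0.069, 1.158], 'rotation': [-2.978, -0.002, -1.592]}
{'t': 0.1, 'q': [-0.961, 0.359, 0.011, -0.0, -1.224, -0.288], 'qd': [0.0, -0.002, 0.004, 0.0, 0.001, 0.002], 'joint_efforts': [-0.001, -58.416, 29.375, 7.016, 0.01, -0.0], 'eef_pos': [0.213, -0.64, 0.226], 'ee_rot': [3.14, -0.0, -2.82], 'force': [0.453, -0.253, -0.799], 'moment': [0.027, -0.051, 0.046], 'gripper_force': 0.0, 'width': 0.088}
```

View pics/side0.png

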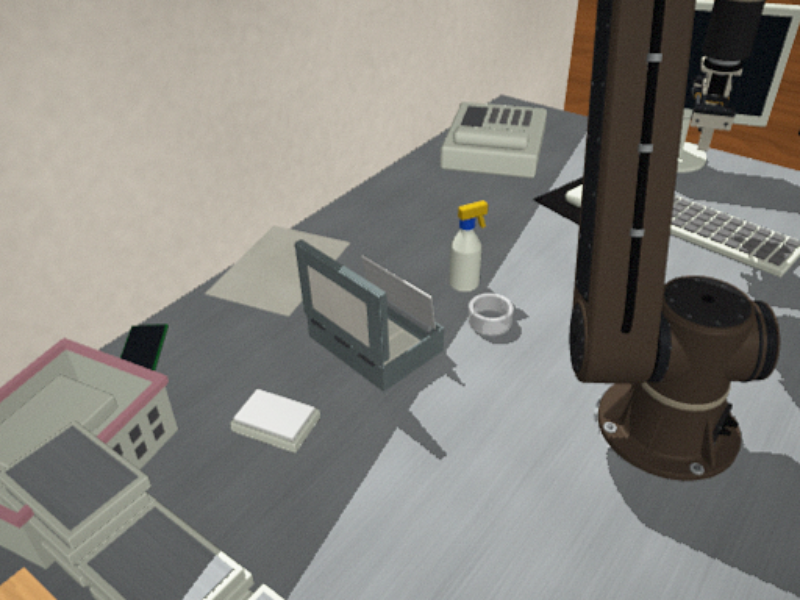

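View pics/top0.png

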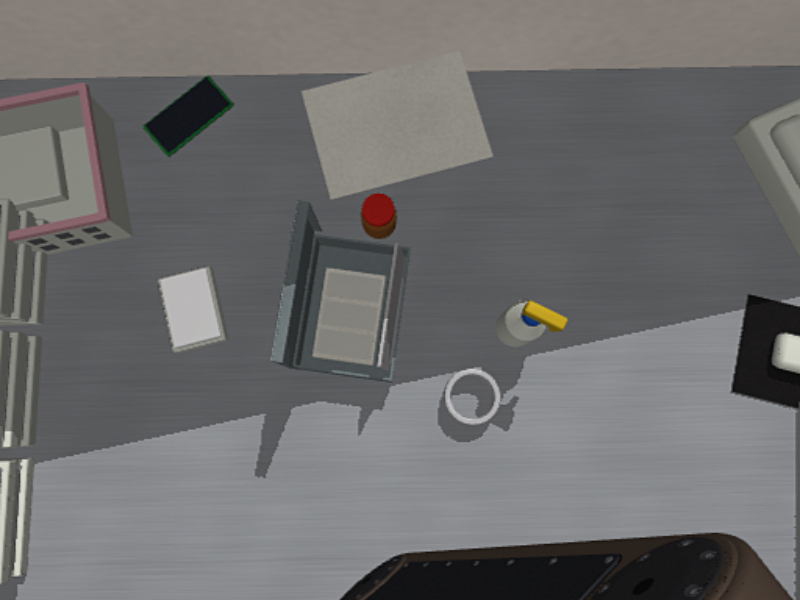

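```bash
cat > h.py <<'E'
from station import *
import cv2,numpy as np
from scipy.spatial.transform import Rotation as Ro
def proj(n,P):
    m=camera_model(n);R=Ro.from_euler('xyz',m['rotation']).as_matrix() if np.size(m['rotation'])==3 else np.array(m['rotation'])
    c=(np.atleast_2d(P)-m['xyz'])@R
    return np.c_[c[:,0]/c[:,2]*m['fx']+m['cx'],c[:,1]/c[:,2]*m['fy']+m['cy']]
def cast(n,u,v,z):
    m=camera_model(n);R=Ro.from_euler('xyz',m['rotation']).as_matrix() if np.size(m['rotation'])==3 else np.array(m['rotation'])
    d=R@[(u-m['cx'])/m['fx'],(v-m['cy'])/m['fy'],1];o=np.array(m['xyz'])
    return o+d*(z-o[2])/d[2]
E
python3 - <<'E'
from h import *
k=.64
for nm,u,v,z in [("rim -y+x",409,248,.06),("rim -y-x",393,380,.06),("rim+y-x",295,368,.06),("rim+y+x",317,235,.06),("bottlefoot",513,330,.03),("bottlehead1",527,310,.185),("bottlehead2",565,322,.185),("jar top",379,210,.085),("tape",472,396,.04),("pack",190,308,.031)]:
    print(nm,cast("top",u*k,v*k,z).round(3))
print(hold_point_z if 'hold_point_z' in globals() else [g for g in dir() if not g.startswith('_')])
f=grab_frame("top")
cv2.imwrite("pics/c.png",cv2.resize(f[115:265,160:360],(800,600),interpolation=cv2.INTER_CUBIC))
E
```

```text
rim -y+x [0.635 0.036 0.06 ]
rim -y-x [0.421 0.066 0.06 ]
rim+y-x [0.443 0.222 0.06 ]
rim+y+x [0.66  0.186 0.06 ]
bottlefoot [ 0.5   -0.134  0.03 ]
bottlehead1 [ 0.511 -0.127  0.185]
bottlehead2 [ 0.492 -0.181  0.185]
jar top [0.693 0.083 0.085]
tape [ 0.393 -0.061  0.04 ]
pack [0.548 0.4   0.031]
0.0188
```

View pics/c.png

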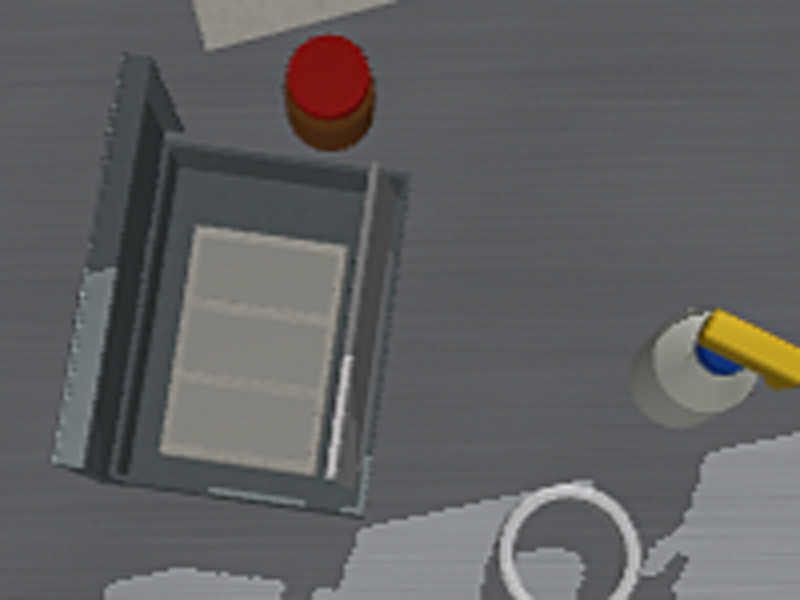

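```bash
python3 - <<'E'
from h import *
c=np.array([.540,.1275]);a=np.radians(-8);X=np.array([np.cos(a),np.sin(a)]);Y=np.array([-X[1],X[0]])
def b(u,v,z):
    p=cast("top",160+u/4,115+v/4,z)[:2]-c;return np.round([p@X,p@Y],3)
for u,v in[(375,165),(335,478)]:print("flap",b(u,v,.138))
for u,v in[(122,55),(55,460)]:print("cover",b(u,v,.226),b(u,v,.215))
def w(x,y,z):return np.r_[c+x*X+y*Y,z]
# side view check: predicted pixels at 800-scale
P=[w(0.11,.08,.06),w(-.11,.08,.06),w(-.11,-.08,.06),w(-.095,-.071,.1385),w(.095,-.071,.1385)]+[w(s*.114,.08+.166*np.sin(t-np.pi/2),.0605+.166*np.cos(t-np.pi/2)) for t in(1.57,1.75,1.95) for s in(1,-1)]
print((proj("side",np.array(P))/.64).round(0))
print(w(0,-.11,.1),w(0,-.02,.055),w(0,.15,.2))
E
```

```text
flap [ 0.092 -0.058]
flap [-0.095 -0.057]
cover [0.115 0.085] [0.119 0.087]
cover [-0.109  0.089] [-0.109  0.091]
[[307. 315.]
 [385. 369.]
 [445. 327.]
 [437. 293.]
 [367. 253.]
 [297. 243.]
 [385. 296.]
 [284. 251.]
 [371. 305.]
 [271. 262.]
 [357. 319.]]
[0.52469096 0.01857051 0.1       ] [0.53721654 0.10769464 0.055     ] [0.56087597 0.27604021 0.2       ]
```

Call:
{"method": "apply_moves", "body": {"steps": [{"translation": [0.04, 0.09, 0.04], "rotation": [0, 0, 0.075]}, {"translation": [0.08, 0.18, 0.08], "rotation": [0, 0, 0.15]}, {"translation": [0.12, 0.27, 0.12], "rotation": [0, 0, 0.225]}, {"translation": [0.16, 0.36, 0.16], "rotation": [0, 0, 0.3]}, {"translation": [0.2, 0.45, 0.2], "rotation": [0, 0, 0.375]}, {"translation": [0.24, 0.54, 0.24], "rotation": [0, 0, 0.45]}, {"translation": [0.28, 0.63, 0.28], "rotation": [0, 0, 0.525]}, {"translation": [0.32, 0.72, 0.32], "rotation": [0, 0, 0.6]}, {"translation": [0.36, 0.81, 0.36], "rotation": [0, 0, 0.675]}, {"translation": [0.4, 0.9, 0.4], "rotation": [0, 0, 0.75]}], "jaw": 1, "newtons": 10}}

```text
t: 0.98
eef_pos: [0.3136, -0.4141, 0.3269]
ee_rot: [3.141, 0.0, -2.425]
force: [1.5, -0.1, -0.1]
width: 0.0268
gripper_force: 0.0
```

Call:
{"method": "apply_moves", "body": {"steps": [{"translation": [0.045, 0.09, 0], "rotation": [0, 0, 0.07]}, {"translation": [0.09, 0.18, 0], "rotation": [0, 0, 0.14]}, {"translation": [0.135, 0.27, 0], "rotation": [0, 0, 0.21]}, {"translation": [0.18, 0.36, 0], "rotation": [0, 0, 0.28]}, {"translation": [0.225, 0.45, 0], "rotation": [0, 0, 0.35]}, {"translation": [0.27, 0.54, 0], "rotation": [0, 0, 0.42]}, {"translation": [0.315, 0.63, 0], "rotation": [0, 0, 0.49]}, {"translation": [0.36, 0.72, 0], "rotation": [0, 0, 0.56]}, {"translation": [0.405, 0.81, 0], "rotation": [0, 0, 0.63]}, {"translation": [0.45, 0.9, 0], "rotation": [0, 0, 0.7]}]}}

```text
t: 1.82
eef_pos: [0.4261, -0.1891, 0.3265]
ee_rot: [3.142, 0.0, -2.059]
force: [1.2, 0.2, 0.2]
width: 0.0006
gripper_force: 0.0
```

Call:
{"method": "apply_moves", "body": {"steps": [{"translation": [0.04, 0.083, 0], "rotation": [0, 0, 0.07]}, {"translation": [0.08, 0.166, 0], "rotation": [0, 0, 0.14]}, {"translation": [0.12, 0.25, 0], "rotation": [0, 0, 0.21]}, {"translation": [0.16, 0.33, 0], "rotation": [0, 0, 0.28]}, {"translation": [0.2, 0.415, 0], "rotation": [0, 0, 0.35]}, {"translation": [0.24, 0.5, 0], "rotation": [0, 0, 0.42]}, {"translation": [0.28, 0.58, 0], "rotation": [0, 0, 0.49]}, {"translation": [0.32, 0.66, 0], "rotation": [0, 0, 0.56]}, {"translation": [0.36, 0.745, 0], "rotation": [0, 0, 0.63]}, {"translation": [0.4, 0.828, 0], "rotation": [0, 0, 0.67]}]}}

```text
t: 2.65
eef_pos: [0.5261, 0.0178, 0.3264]
ee_rot: [3.141, 0.0, -1.708]
force: [0.5, -0.5, 0.1]
width: 0.0007
gripper_force: 0.0
```

Call:
{"method": "apply_moves", "body": {"steps": [{"translation": [0, 0, -0.1]}, {"translation": [0, 0, -0.2]}, {"translation": [0, 0, -0.3]}, {"translation": [0, 0, -0.4]}, {"translation": [0, 0, -0.5]}, {"translation": [0, 0, -0.6]}, {"translation": [0, 0, -0.7]}, {"translation": [0, 0, -0.8]}, {"translation": [0, 0, -0.85]}, {"translation": [0, 0, -0.85]}]}}

```text
schema error: expected keys translation, rotation
```

```bash
python3 - <<'E'
from h import *
s=get_state();print(s['eef_pos'],s['force'])
cv2.imwrite("pics/t2.png",cv2.resize(grab_frame("top")[115:265,160:360],(800,600)))
c=np.array([.540,.1275]);a=np.radians(-8);X=np.array([np.cos(a),np.sin(a)]);Y=np.array([-X[1],X[0]])
p0=s['eef_pos']
print("flap path (units from now)")
for th in np.linspace(1.5,-.05,12):
    y=-.071+.06*np.cos(th)-.0015*np.sin(th)-.0095;z=.0535+.06*np.sin(th)+.0015*np.cos(th)
    print(round(th,2),((np.r_[c+y*Y,z]-p0)/.25).round(3))
E
```

```text
[0.52611453 0.0177838  0.32644049] [ 0.51185591 -0.46097177  0.08455372]
flap path (units from now)
1.5 [ 0.012  0.131 -0.852]
1.36 [ 0.017  0.164 -0.856]
1.22 [ 0.021  0.197 -0.864]
1.08 [ 0.026  0.227 -0.878]
0.94 [ 0.03   0.256 -0.895]
0.8 [ 0.034  0.282 -0.916]
0.65 [ 0.037  0.305 -0.941]
0.51 [ 0.039  0.324 -0.969]
0.37 [ 0.042  0.339 -0.999]
0.23 [ 0.043  0.35  -1.031]
0.09 [ 0.044  0.356 -1.064]
-0.05 [ 0.044  0.358 -1.098]
```

View pics/t2.png

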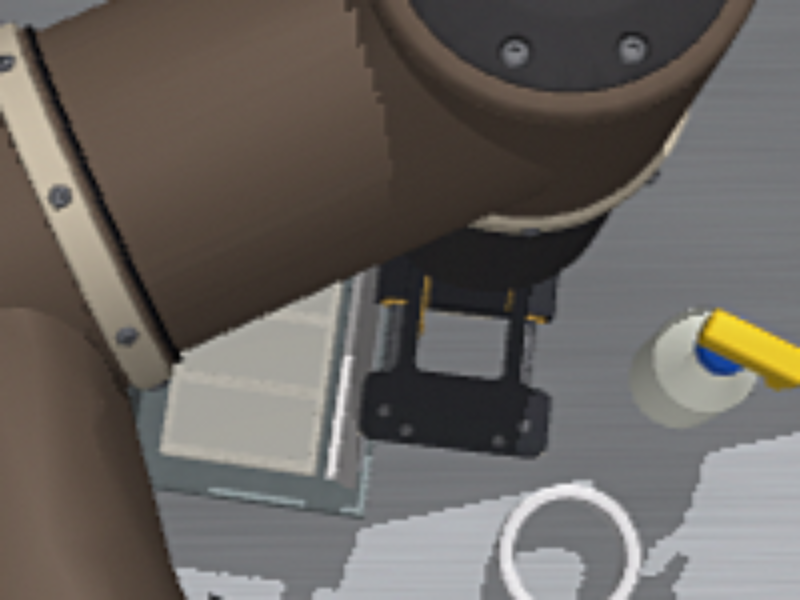

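```bash
python3 - <<'E'
from h import *
cv2.imwrite("pics/s2.png",cv2.resize(grab_frame("side"),(800,600)))
E
```

```text
(no output)
```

View pics/s2.png

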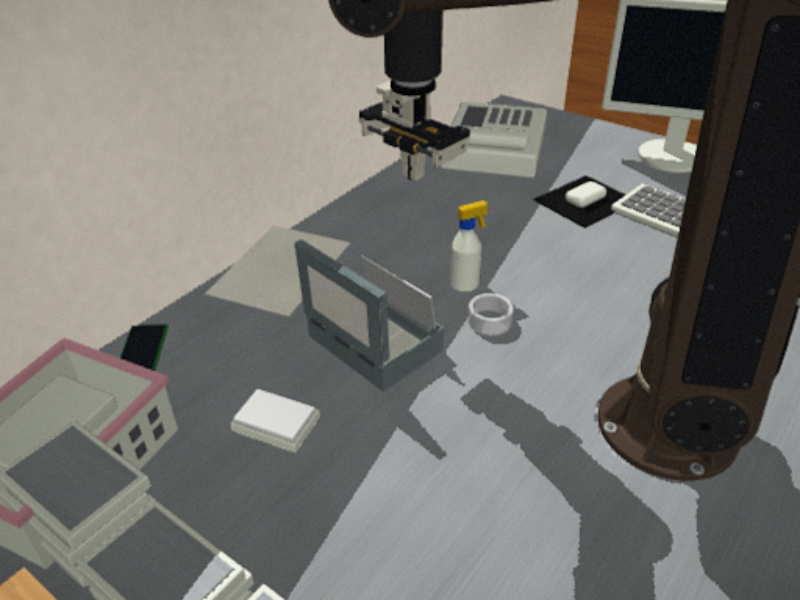

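The side view shows the forearm far above the box, and the flap and cover both upright, with the shut fingertips at about (413,178). I'm descending outside the flap.

Call:
{"method": "apply_moves", "body": {"steps": [{"translation": [0, 0, -0.1], "rotation": [0, 0, 0]}, {"translation": [0, 0, -0.2], "rotation": [0, 0, 0]}, {"translation": [0, 0, -0.3], "rotation": [0, 0, 0]}, {"translation": [0, 0, -0.4], "rotation": [0, 0, 0]}, {"translation": [0, 0, -0.5], "rotation": [0, 0, 0]}, {"translation": [0, 0, -0.6], "rotation": [0, 0, 0]}, {"translation": [0, 0, -0.7], "rotation": [0, 0, 0]}, {"translation": [0, 0, -0.8], "rotation": [0, 0, 0]}, {"translation": [0, 0, -0.85], "rotation": [0, 0, 0]}, {"translation": [0, 0, -0.85], "rotation": [0, 0, 0]}]}}

```text
t: 3.58
eef_pos: [0.5236, 0.0156, 0.111]
ee_rot: [3.136, -0.002, -1.711]
force: [-0.9, 0.4, -0.6]
width: 0.0005
gripper_force: 0.0
```

Call:
{"method": "apply_moves", "body": {"steps": [{"translation": [0.005, 0.06, 0], "rotation": [0, 0, 0]}, {"translation": [0.012, 0.12, 0], "rotation": [0, 0, 0]}, {"translation": [0.017, 0.15, -0.005], "rotation": [0, 0, 0]}, {"translation": [0.019, 0.18, -0.01], "rotation": [0, 0, 0]}, {"translation": [0.022, 0.2, -0.015], "rotation": [0, 0, 0]}, {"translation": [0.025, 0.22, -0.022], "rotation": [0, 0, 0]}, {"translation": [0.028, 0.24, -0.034], "rotation": [0, 0, 0]}, {"translation": [0.03, 0.256, -0.045], "rotation": [0, 0, 0]}, {"translation": [0.032, 0.27, -0.056], "rotation": [0, 0, 0]}, {"translation": [0.034, 0.282, -0.066], "rotation": [0, 0, 0]}]}}

```text
t: 4.42
eef_pos: [0.5344, 0.0874, 0.0972]
ee_rot: [3.141, -0.0, -1.71]
force: [1.1, -0.1, 1.2]
width: 0.0001
gripper_force: 0.5
```

Call:
{"method": "apply_moves", "body": {"steps": [{"translation": [0.002, 0.012, -0.012], "rotation": [0, 0, 0]}, {"translation": [0.003, 0.023, -0.025], "rotation": [0, 0, 0]}, {"translation": [0.004, 0.033, -0.039], "rotation": [0, 0, 0]}, {"translation": [0.005, 0.042, -0.053], "rotation": [0, 0, 0]}, {"translation": [0.007, 0.052, -0.07], "rotation": [0, 0, 0]}, {"translation": [0.008, 0.06, -0.09], "rotation": [0, 0, 0]}, {"translation": [0.009, 0.066, -0.11], "rotation": [0, 0, 0]}, {"translation": [0.01, 0.071, -0.13], "rotation": [0, 0, 0]}, {"translation": [0.01, 0.074, -0.15], "rotation": [0, 0, 0]}, {"translation": [0.01, 0.074, -0.15], "rotation": [0, 0, 0]}]}}

```text
t: 5.25
eef_pos: [0.5363, 0.1054, 0.0588]
ee_rot: [3.14, -0.001, -1.71]
force: [0.0, 0.7, -0.6]
width: 0.0003
gripper_force: 0.0
```

Call:
{"method": "apply_moves", "body": {"steps": [{"translation": [0, 0, -0.004], "rotation": [0, 0, 0]}, {"translation": [0, 0, -0.008], "rotation": [0, 0, 0]}, {"translation": [0, 0, -0.012], "rotation": [0, 0, 0]}, {"translation": [0, 0, -0.016], "rotation": [0, 0, 0]}, {"translation": [0, 0, -0.02], "rotation": [0, 0, 0]}, {"translation": [0, 0, -0.022], "rotation": [0, 0, 0]}, {"translation": [0, 0, -0.024], "rotation": [0, 0, 0]}, {"translation": [0, 0, -0.026], "rotation": [0, 0, 0]}, {"translation": [0, 0, -0.026], "rotation": [0, 0, 0]}, {"translation": [0, 0, -0.026], "rotation": [0, 0, 0]}]}}

```text
t: 6.08
eef_pos: [0.537, 0.1056, 0.0551]
ee_rot: [-3.141, 0.0, -1.709]
force: [-5.8, -0.2, 16.2]
width: 0.0004
gripper_force: 7.9
```

```bash
python3 - <<'E'
from h import *
cv2.imwrite("pics/s3.png",cv2.resize(grab_frame("side")[130:260,170:320],(693,600)))
s=get_state();print(s['eef_pos'],s['force'])
E
```

```text
[0.5370152  0.10561594 0.05511242] [-5.75994249 -0.10623817 15.53027872]
```

View pics/s3.png

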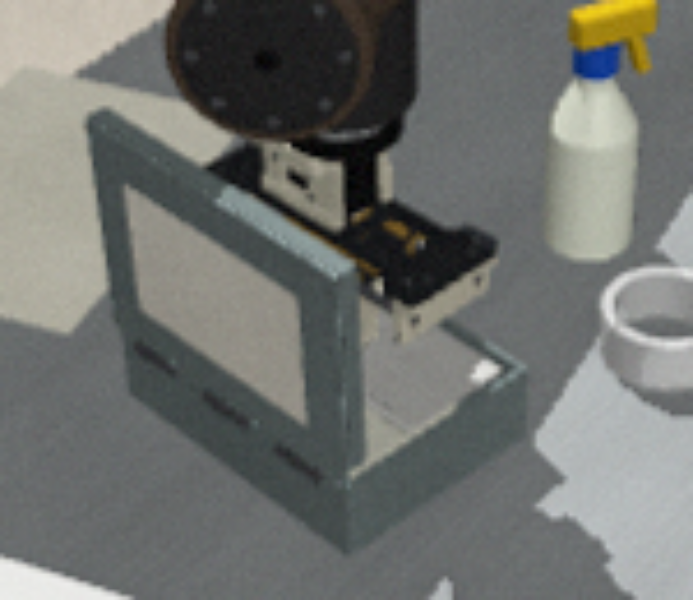

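The flap lies flat: the white plate is just under the rim, and contact stops the tool at z = 0.055 with 16 N. I'm lifting and crossing over the cover.

Call:
{"method": "apply_moves", "body": {"steps": [{"translation": [0, 0, 0.1], "rotation": [0, 0, 0]}, {"translation": [0, 0, 0.22], "rotation": [0, 0, 0]}, {"translation": [0, 0, 0.34], "rotation": [0, 0, 0]}, {"translation": [0, 0, 0.46], "rotation": [0, 0, 0]}, {"translation": [0, 0, 0.58], "rotation": [0, 0, 0]}, {"translation": [0, 0, 0.7], "rotation": [0, 0, 0]}, {"translation": [0, 0, 0.82], "rotation": [0, 0, 0]}, {"translation": [0, 0, 0.92], "rotation": [0, 0, 0]}, {"translation": [0, 0, 0.96], "rotation": [0, 0, 0]}, {"translation": [0, 0, 0.96], "rotation": [0, 0, 0]}]}}

```text
t: 6.97
eef_pos: [0.5381, 0.106, 0.2967]
ee_rot: [-3.137, 0.003, -1.71]
force: [0.2, 0.4, -0.1]
width: 0.0002
gripper_force: 0.0
```

Call:
{"method": "apply_moves", "body": {"steps": [{"translation": [0.01, 0.07, 0], "rotation": [0, 0, 0]}, {"translation": [0.02, 0.15, 0], "rotation": [0, 0, 0]}, {"translation": [0.035, 0.25, 0], "rotation": [0, 0, 0]}, {"translation": [0.05, 0.35, 0], "rotation": [0, 0, 0]}, {"translation": [0.065, 0.45, 0], "rotation": [0, 0, 0]}, {"translation": [0.08, 0.55, 0], "rotation": [0, 0, 0]}, {"translation": [0.092, 0.62, 0], "rotation": [0, 0, 0]}, {"translation": [0.092, 0.65, 0], "rotation": [0, 0, 0]}, {"translation": [0.092, 0.65, 0], "rotation": [0, 0, 0]}, {"translation": [0.092, 0.65, 0], "rotation": [0, 0, 0]}]}}

```text
t: 7.8
eef_pos: [0.5596, 0.2678, 0.2928]
ee_rot: [3.141, -0.001, -1.709]
force: [0.2, 0.0, 0.4]
width: 0.0003
gripper_force: 0.0
```

```bash
python3 - <<'E'
from h import *
cv2.imwrite("pics/s4.png",cv2.resize(grab_frame("side")[60:260,140:340],(600,600)))
c=np.array([.540,.1275]);a=np.radians(-8);X=np.array([np.cos(a),np.sin(a)]);Y=np.array([-X[1],X[0]])
p0=np.array(get_state()['eef_pos']);print(p0)
def b(y,z):return ((np.r_[c+y*Y,z]-p0)/.25).round(3)
print("down",b(.14,.18))
p0=np.r_[c+.14*Y,.18]
for th in np.linspace(1.7,0,25):
    print(round(th,2),b(.08-.12*np.cos(th)+.003*np.sin(th)+.0095,.0605+.12*np.sin(th)+.003*np.cos(th)))
E
```

```text
[0.55972453 0.26736827 0.29322402]
down [-0.001 -0.005 -0.453]
1.7 [-0.018 -0.127 -0.004]
1.63 [-0.023 -0.16   0.   ]
1.56 [-0.027 -0.194  0.002]
1.49 [-0.032 -0.228  0.001]
1.42 [-0.037 -0.261 -0.002]
1.35 [-0.041 -0.294 -0.007]
1.27 [-0.046 -0.327 -0.015]
1.2 [-0.051 -0.359 -0.026]
1.13 [-0.055 -0.391 -0.038]
1.06 [-0.059 -0.421 -0.053]
0.99 [-0.063 -0.45  -0.07 ]
0.92 [-0.067 -0.478 -0.089]
0.85 [-0.071 -0.505 -0.109]
0.78 [-0.074 -0.53  -0.132]
0.71 [-0.078 -0.553 -0.157]
0.64 [-0.081 -0.575 -0.183]
0.57 [-0.084 -0.595 -0.21 ]
0.5 [-0.086 -0.612 -0.239]
0.43 [-0.088 -0.628 -0.269]
0.35 [-0.09  -0.642 -0.3  ]
0.28 [-0.092 -0.653 -0.332]
0.21 [-0.093 -0.662 -0.365]
0.14 [-0.094 -0.669 -0.398]
0.07 [-0.095 -0.673 -0.432]
0.0 [-0.095 -0.675 -0.466]
```

View pics/s4.png

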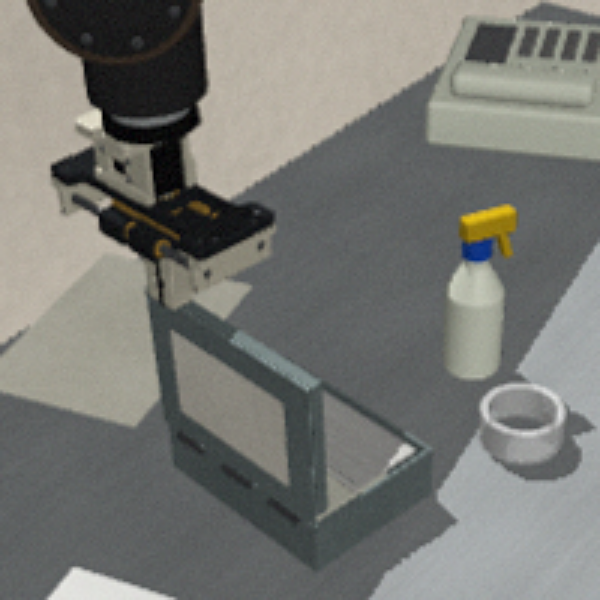

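The flap has stayed flat and the fingertips, about (175,305), are on the outer side of the cover. I'm descending, then sweeping the cover shut.

Call:
{"method": "apply_moves", "body": {"steps": [{"translation": [0, 0, -0.06], "rotation": [0, 0, 0]}, {"translation": [0, 0, -0.12], "rotation": [0, 0, 0]}, {"translation": [0, 0, -0.18], "rotation": [0, 0, 0]}, {"translation": [0, 0, -0.24], "rotation": [0, 0, 0]}, {"translation": [0, 0, -0.3], "rotation": [0, 0, 0]}, {"translation": [0, 0, -0.36], "rotation": [0, 0, 0]}, {"translation": [0, 0, -0.42], "rotation": [0, 0, 0]}, {"translation": [0, 0, -0.45], "rotation": [0, 0, 0]}, {"translation": [0, 0, -0.45], "rotation": [0, 0, 0]}, {"translation": [0, 0, -0.45], "rotation": [0, 0, 0]}]}}

```text
t: 8.68
eef_pos: [0.5602, 0.2675, 0.1815]
ee_rot: [-3.141, -0.0, -1.71]
force: [0.6, 0.0, -0.2]
width: 0.0007
gripper_force: 0.0
```

Call:
{"method": "apply_moves", "body": {"steps": [{"translation": [-0.006, -0.04, 0], "rotation": [0, 0, 0]}, {"translation": [-0.012, -0.08, 0], "rotation": [0, 0, 0]}, {"translation": [-0.017, -0.12, 0], "rotation": [0, 0, 0]}, {"translation": [-0.022, -0.155, 0], "rotation": [0, 0, 0]}, {"translation": [-0.027, -0.194, 0.002], "rotation": [0, 0, 0]}, {"translation": [-0.032, -0.228, 0.001], "rotation": [0, 0, 0]}, {"translation": [-0.037, -0.261, -0.002], "rotation": [0, 0, 0]}, {"translation": [-0.041, -0.294, -0.007], "rotation": [0, 0, 0]}, {"translation": [-0.046, -0.327, -0.015], "rotation": [0, 0, 0]}, {"translation": [-0.051, -0.359, -0.026], "rotation": [0, 0, 0]}]}}

```text
t: 9.52
eef_pos: [0.5473, 0.1777, 0.1747]
ee_rot: [-3.141, 0.0, -1.71]
force: [-1.8, 3.1, 2.3]
width: 0.0004
gripper_force: 1.2
```

Call:
{"method": "apply_moves", "body": {"steps": [{"translation": [-0.004, -0.032, -0.012], "rotation": [0, 0, 0]}, {"translation": [-0.008, -0.062, -0.027], "rotation": [0, 0, 0]}, {"translation": [-0.012, -0.091, -0.044], "rotation": [0, 0, 0]}, {"translation": [-0.016, -0.119, -0.063], "rotation": [0, 0, 0]}, {"translation": [-0.02, -0.146, -0.083], "rotation": [0, 0, 0]}, {"translation": [-0.023, -0.171, -0.106], "rotation": [0, 0, 0]}, {"translation": [-0.027, -0.194, -0.131], "rotation": [0, 0, 0]}, {"translation": [-0.03, -0.216, -0.157], "rotation": [0, 0, 0]}, {"translation": [-0.033, -0.236, -0.184], "rotation": [0, 0, 0]}, {"translation": [-0.035, -0.253, -0.213], "rotation": [0, 0, 0]}]}}

```text
t: 10.35
eef_pos: [0.5383, 0.1145, 0.1206]
ee_rot: [3.142, -0.0, -1.71]
force: [-1.0, 0.0, 1.7]
width: 0.0004
gripper_force: 0.8
```

Call:
{"method": "apply_moves", "body": {"steps": [{"translation": [-0.002, -0.016, -0.03], "rotation": [0, 0, 0]}, {"translation": [-0.004, -0.03, -0.061], "rotation": [0, 0, 0]}, {"translation": [-0.006, -0.041, -0.093], "rotation": [0, 0, 0]}, {"translation": [-0.007, -0.05, -0.126], "rotation": [0, 0, 0]}, {"translation": [-0.008, -0.057, -0.159], "rotation": [0, 0, 0]}, {"translation": [-0.009, -0.061, -0.18], "rotation": [0, 0, 0]}, {"translation": [-0.009, -0.062, -0.2], "rotation": [0, 0, 0]}, {"translation": [-0.009, -0.063, -0.212], "rotation": [0, 0, 0]}, {"translation": [-0.009, -0.063, -0.22], "rotation": [0, 0, 0]}, {"translation": [-0.009, -0.063, -0.22], "rotation": [0, 0, 0]}]}}

```text
t: 11.18
eef_pos: [0.5361, 0.0995, 0.0659]
ee_rot: [3.141, -0.0, -1.71]
force: [0.1, -0.0, 0.6]
width: 0.0005
gripper_force: 0.0
```

Call:
{"method": "apply_moves", "body": {"steps": [{"translation": [0, 0, -0.005], "rotation": [0, 0, 0]}, {"translation": [0, 0, -0.009], "rotation": [0, 0, 0]}, {"translation": [0, 0, -0.013], "rotation": [0, 0, 0]}, {"translation": [0, 0, -0.016], "rotation": [0, 0, 0]}, {"translation": [0, 0, -0.019], "rotation": [0, 0, 0]}, {"translation": [0, 0, -0.022], "rotation": [0, 0, 0]}, {"translation": [0, 0, -0.024], "rotation": [0, 0, 0]}, {"translation": [0, 0, -0.024], "rotation": [0, 0, 0]}, {"translation": [0, 0, -0.024], "rotation": [0, 0, 0]}, {"translation": [0, 0, -0.024], "rotation": [0, 0, 0]}]}}

```text
t: 12.02
eef_pos: [0.5366, 0.0996, 0.0633]
ee_rot: [-3.14, 0.001, -1.709]
force: [-11.5, -0.2, 29.9]
width: 0.0001
gripper_force: 14.4
```

Firm stop at z = 0.0633, which matches the cover's shut height. I'm lifting clear and checking.

Call:
{"method": "apply_moves", "body": {"steps": [{"translation": [0, 0, 0.08], "rotation": [0, 0, 0]}, {"translation": [0, 0, 0.2], "rotation": [0, 0, 0]}, {"translation": [0, 0, 0.32], "rotation": [0, 0, 0]}, {"translation": [0, 0, 0.44], "rotation": [0, 0, 0]}, {"translation": [0, 0, 0.56], "rotation": [0, 0, 0]}, {"translation": [0, 0, 0.68], "rotation": [0, 0, 0]}, {"translation": [0, 0, 0.8], "rotation": [0, 0, 0]}, {"translation": [0, 0, 0.9], "rotation": [0, 0, 0]}, {"translation": [0, 0, 0.95], "rotation": [0, 0, 0]}, {"translation": [0, 0, 0.95], "rotation": [0, 0, 0]}]}}

```text
t: 12.85
eef_pos: [0.5376, 0.0999, 0.3017]
ee_rot: [-3.136, 0.003, -1.709]
force: [0.0, 0.5, -0.4]
width: 0.0007
gripper_force: 0.0
```

```bash
python3 - <<'E'
from h import *
cv2.imwrite("pics/s5.png",cv2.resize(grab_frame("side")[60:260,140:340],(600,600)))
s=get_state();print(s['t'],s['eef_pos'],s['force'])
E
```

```text
12.9 [0.53677101 0.09983784 0.29947063] [-0.08773405  0.26951237 -0.59307176]
```

View pics/s5.png

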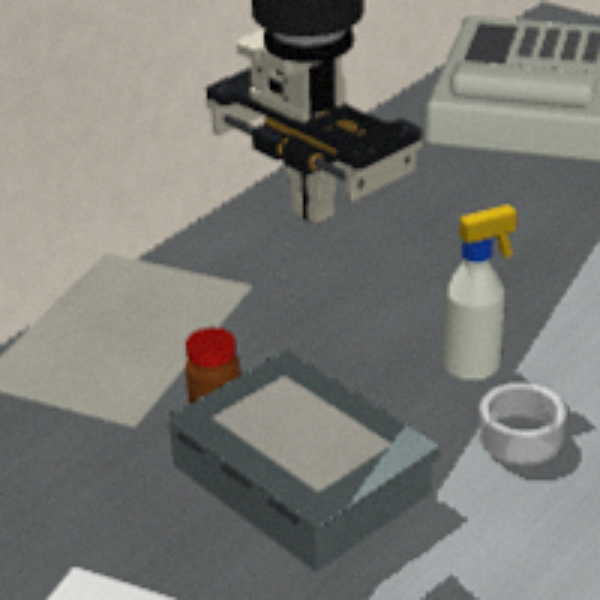

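The cover, about (305,440), sits flat on the box. The jar, bottle and tape roll still stand in place, and the hand is clear.

```bash
python3 -c "
from station import *
print(job_done())"
```

```text
the job is handed in; nothing more can be done
None
```

The flap was pushed flat first, then the cover was swung fully shut over it; nothing else was touched, the hand finished clear of the box, and the job was handed in at about 13 s.

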